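Spin the banding wheel and stop it on the pointer

TASK

Check that the potter's banding wheel runs freely: with a fingertip, flick its blue head round counter-clockwise (seen from above), never backwards, and let it coast untouched until its index tab has passed the pointer at least once. As the still turning tab comes round to the pointer again, on that or any later turn, brake the head with a fingertip so that it stops first time with the tab opposite the pointer (after the first pass it must not come to rest anywhere else), then take the hand away. Grasp and lift nothing, do not touch the bowl on the wheel, and leave everything else on the table where it is.

Things in the scene. Friction and masses are not known exactly. Their poses are not given: they have to be found in the camera images.
- banding_wheel: Fixed foot of the banding wheel (bench turntable), dark steel, 170 mm across, with a flat bar and post carrying the pointer. Origin on the table under the wheel's vertical axis; +x points from the axis towards the pointer (up to 75 degrees either side of straight away from the robot), z up.
- pointer_tip (a point): The tip of the fixed steel pointer, a cone 18 mm thick aimed inward at the wheel's axis, on a post 12 mm thick and 101 mm high that stands 172 mm from the axis. The tip lies 146 mm from the wheel's axis, 94 mm above the table.
- wheel_head (a joint): Angle of the head in rad, growing counter-clockwise from above, counting on over whole turns. Tab opposite the pointer at 0, 2 pi, 4 pi..; starts at rest between -5.8 and -0.7, so the first pass is at 0. Nearly free bearing, about 0.011 kg m2: a spin of 2 rad/s dies out in 15 to 20 s. A fingertip pressed on the rim with a few newtons stops it in about 0.1 s.
- tab_end (a point): Middle of the outer edge of the index tab, 140 mm from the axis. The tab is a flat steel plate 36 mm wide let into the head's top at its edge (0.2 mm proud), reaching from 95 to 140 mm from the axis, so 20 mm beyond the rim; nothing else sticks out of the rim.
- pin_a (a point): Centre of the top of one of two upright steel bat pins fixed in the head, 12 mm thick, standing 22 mm above the head's top, 75 mm from the axis, a quarter turn counter-clockwise from the tab. Pushing a pin sideways turns the head.
- pin_b (a point): The same for the other pin, opposite the first: a quarter turn clockwise from the tab.
- head_centre (a point): Centre of the head's flat top face, on the wheel's axis, 103 mm above the table. The head is a round blue disc 240 mm across, 18 mm thick, 1.5 kg, with dried clay rings; its rim outside the pins (81 to 120 mm from the axis) is bare.
- bowl: Small unfired clay bowl, 84 mm across the rim and 45 mm high, standing loose in the middle of the head and turning with it. Origin at the centre of its underside.
- brush: Bystander: a brush lying to the left of the wheel, origin under its middle.
- rib: Bystander: flat wooden rib 100 x 50 x 8 mm lying to the right of the wheel, origin under its centre.
- mug: Bystander: white mug 76 mm across, 85 mm high, origin under its centre.
- jar: Bystander: closed white jar 72 mm across, 90 mm high, origin under its centre.
- vase: Bystander: clay vase 96 mm across, 130 mm high, origin under its centre.
- clay_puck: Bystander: dry clay disc 70 mm across, 30 mm high, standing on the table beside the foot, partly under the head's rim; origin under its centre.
Not all that is in view belongs to the job. Leave any purple look-alike of the bowl alone.

How it is judged:
By the outcome, as a careful person would: the job done as asked, in the order asked, and still so for the second after the job is handed in, with the robot touching nothing.
It also fails if it takes over 54 s, if anything falls off the work surface, if the arm or the gripper's body presses on something with over 40 N, if the wrist force passes 120 N, or if a joint passes its speed limit or range.

ROBOT

A 6-joint arm with a two-finger parallel gripper is mounted at the origin on the work surface. World frame = base frame: x ahead of the robot, y to its left, z up, the work surface at z = 0. Lengths are in m, angles in degrees, forces in N, time in s.
With the tool pointing down it reaches from about 0.4 to 0.825 m from the base axis. Payload 7 kg.
Tool frame: the origin (TCP) lies midway between the tips of the shut fingers; the grasp point (between the pads) lies 19 mm behind it; z points along the fingers, y is the line along which they close (so a half turn about z gives the same grasp; the last joint's range is limited). The gripper opens to 88 mm and grips with 3 to 60 N. Pads are 19 mm wide; open, the fingers measure 130 mm over their backs; the gripper's body (78 mm by 193 mm) begins 47 mm behind the grasp point.
Start: joints at [-58.207, 20.546, 0.682, 0, -70.136, -16.507], TCP at [0.178, -0.651, 0.227] pointing down, gripper open.
Joint ranges: [-176.03, 176.03], [-82.01, 121.73], [-58.28, 71.71], [-173.87, 95.51], [-174.79, -0.11], [-173.66, 173.66]. Speed limits (degrees/s): [136.94, 136.94, 172.46, 180, 180, 180].

INTERFACE

Orientations are given as [roll, pitch, yaw] about the fixed x, y, z axes, in that order (R = Rz(yaw) Ry(pitch) Rx(roll)).
In Python, from plant import ctrl gives the robot as it stands.
- The arm moves only by the tool step_arm, never from a script. Its argument "rows" is a list of rows, each a list of 3 entries, a list of its own where there are three numbers: the closure, from 0 (fully open) to 1 (shut), then the shift along the world's x, y, z in mm, then the turn, a rotation vector about the world's x, y, z in rad. A call has exactly 5 rows; each row is the pose to reach, as a shift and turn from the pose commanded when the call began; what a row does not reach only later rows make up. A row lasts 1/12 s, in which the tool goes at most 41.7 mm and 7.16 degrees, less where a joint would pass 70% of its speed; a pose out of reach is approached as far as the arm can. A call with a gripper value outside its range is refused whole. The fingers move at their own pace and stop on an object; the grip force is fixed at half the most. Time passes only in rows, so rows that repeat a pose let the fingers close, or fill a call up. It gives the time, the measured TCP pose, the force, the opening and the grip force at its end, in the units of the state.
- ctrl.get_obs(): the state, without advancing time (a new reading comes with each control period).
- ctrl.snapshot(name): name is "side" or "top"; returns the picture (384x512x3 uint8, red, green, blue); there is no depth.
- ctrl.camera_model(name): a dict with "intrinsics" (3x3 intrinsics, pixels), "distortion" ([k1, k2, p1, p2, k3] as OpenCV has them; the pictures are not rectified), "R" (3x3) and "t" (3): a world point X has camera coordinates R X + t. Camera axes: x right, y down, z forward; pixel columns grow to the right and rows downward; lengths in m; the calibration is good to about 2 mm. A picture is of the moment at which its call begins. camera_model takes no time and is no camera call.
- ctrl.close_job(): hands the job in; it is judged then, once.
The state is a dict: "clock": time; "joint_pos": joint angles; "qvel": joint speeds; "tau": joint torques, N m; "tool_pos": TCP position; "orientation": TCP orientation; "force": force on the tool from outside, world axes, zero at the start; "moment": the same for the moment, N m; "opening": finger opening in m; "gripper_force": force on a finger pad.
Only numpy, scipy, OpenCV 4.12 (cv2) and the standard library are available. Lean on these libraries where they do the work, as an engineer would, in place of code of your own. Each camera call takes 0.05 s, during which the arm holds its last target. There are 200 camera calls.

## Working session

There is one attempt and no reset: what is moved stays moved. The work goes in short steps, Python scripts to look and compute and a tool call to move; the robot and the scene stay as the last step left them, time stands still between calls to the robot, and variables do not carry over. Pictures are saved under pics/ and viewed, at most 10 in all, crops included, and the job is handed in when it is done.

Besides the shell and the picture viewer there is one more tool, called after "Call:" by a JSON object that holds its "api" and its "payload", one argument or row to a line. step_arm: Moves the arm, as the interface text tells. Its arguments: {"type":"object","properties":{"rows":{"type":"array"}},"required":["rows"]}

```bash
mkdir -p pics; ls; python3 - <<'E'
from plant import ctrl
import cv2
print(ctrl.get_obs())
for n in("top","side"):
    im=ctrl.snapshot(n);cv2.imwrite(f"pics/{n}0.png",im[:,:,::-1])
    c=ctrl.camera_model(n);print(n,c)
E
```

```text
pics
{'clock': 0.0, 'joint_pos': array([-5.82062775e+01,  2.05921904e+01,  6.31167439e-01, -1.89681691e-02,
       -7.01365238e+01, -1.65070136e+01]), 'qvel': array([-0.04334601, -0.02767863, -0.05278172, -0.01449717, -0.01813991,
        0.03291725]), 'tau': array([-1.43106317e-03, -5.82722855e+01,  2.93056816e+01,  6.99755833e+00,
        6.80639219e-03, -8.02030740e-05]), 'tool_pos': array([ 0.17778856, -0.65063206,  0.225598  ]), 'orientation': array([ 1.79901407e+02, -1.06226582e-02, -1.64719742e+02]), 'force': array([-0.16741065, -1.12997144, -1.13252591]), 'moment': array([ 0.02653792, -0.03992869,  0.02131504]), 'gripper_force': 0.0, 'opening': 0.08764974439346264}
top {'intrinsics': array([[384.91279545,   0.        , 253.55003827],
       [  0.        , 384.91279545, 189.92008776],
       [  0.        ,   0.        ,   1.        ]]), 'distortion': array([-0.04485896,  0.        ,  0.        ,  0.        ,  0.        ]), 'R': array([[-0.02168071, -0.99975944,  0.00331737],
       [-0.99657333,  0.02134646, -0.07991196],
       [ 0.07982193, -0.00503855, -0.9967964 ]]), 't': array([9.37627651e-04, 5.60076769e-01, 1.17302048e+00])}
side {'intrinsics': array([[469.44139141,   0.        , 259.30382319],
       [  0.        , 469.44139141, 190.28811917],
       [  0.        ,   0.        ,   1.        ]]), 'distortion': array([-0.02412491,  0.        ,  0.        ,  0.        ,  0.        ]), 'R': array([[-0.98639518, -0.16375257,  0.01447928],
       [-0.12124227,  0.66517932, -0.73677458],
       [ 0.11101742, -0.7285064 , -0.6759834 ]]), 't': array([0.51551853, 0.14602434, 1.43823846])}
```

View pics/top0.png

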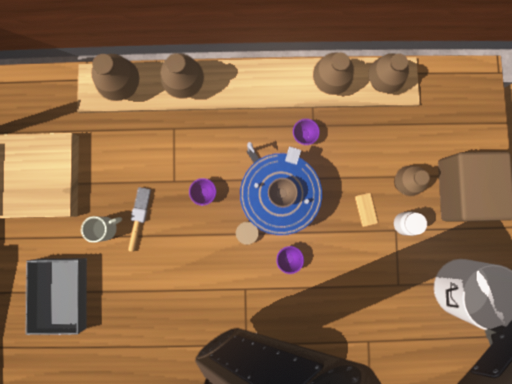

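View pics/side0.png

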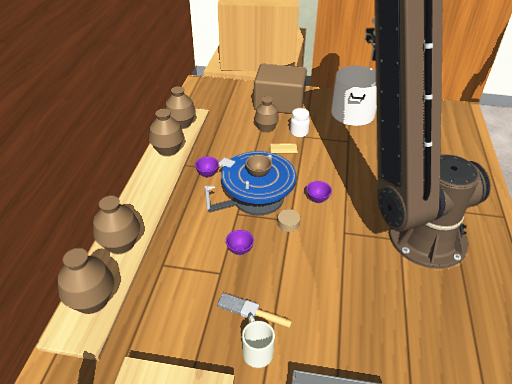

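The top view shows the wheel head at about (281,193), the tab at (293,155), the pointer at about (251,150) and the puck at (247,233). Purple bowls sit at (203,191), (306,132) and (290,260). Next I'll measure these.

```bash
cat > h.py <<'E'
import numpy as np, cv2
from plant import ctrl
CM={n:ctrl.camera_model(n) for n in("top","side")}
def ray(n,px):
    c=CM[n]; p=cv2.undistortPoints(np.array(px,float).reshape(-1,1,2),c["intrinsics"],c["distortion"])[:,0]
    d=np.c_[p,np.ones(len(p))]@c["R"]; return -c["R"].T@c["t"],d
def plane(n,px,z):
    o,d=ray(n,px); s=(z-o[2])/d[:,2]; return o+d*s[:,None]
def proj(n,X):
    c=CM[n]; return cv2.projectPoints(np.array(X,float).reshape(-1,3),cv2.Rodrigues(c["R"])[0],c["t"],c["intrinsics"],c["distortion"])[0][:,0]
def rectify(n,im,ctr,half,z,res=500):
    # metric top-down map of plane z: x up, y left
    u=np.linspace(half,-half,res); X,Y=np.meshgrid(ctr[0]+u,ctr[1]+u,indexing="ij")
    p=proj(n,np.stack([X,Y,np.full_like(X,z)],-1)).astype(np.float32).reshape(res,res,2)
    return cv2.remap(im,p[...,0],p[...,1],cv2.INTER_LINEAR)
E
python3 - <<'E'
from h import *
im=cv2.imread("pics/top0.png"); hsv=cv2.cvtColor(im,cv2.COLOR_BGR2HSV)
m=cv2.inRange(hsv,(105,120,60),(125,255,255))
c=max(cv2.findContours(m,0,2)[0],key=cv2.contourArea); hull=cv2.convexHull(c)[:,0]
P=plane("top",hull,.103)[:,:2]
for _ in range(4):
    A=np.c_[2*P,np.ones(len(P))];s=np.linalg.lstsq(A,(P**2).sum(1),rcond=None)[0]
    r=np.sqrt(s[2]+s[:2]@s[:2]);e=np.hypot(*(P-s[:2]).T)-r;P=P[abs(e)<.004]
print("centre",s[:2],r,len(P))
C=s[:2]
for nm,px,z in[("tab",(293,155),.103),("ptr",(251,150),.1),("puck",(247,233),.03),("purp",(203,191),.04),("purp",(306,132),.04),("purp",(290,260),.04),("rib",(366,210),.01),("brush",(140,205),.01)]:
    q=plane("top",[px],z)[0];d=q[:2]-C;print(nm,q,np.hypot(*d),np.degrees(np.arctan2(d[1],d[0])))
cv2.imwrite("pics/rect0.png",rectify("top",im,C,.2,.1,600))
E
```

```text
centre [ 0.54198085 -0.08881765] 0.10816273705146591 22
tab [ 0.65332955 -0.12812511  0.103     ] 0.11808306549440797 -19.443654426851563
ptr [ 0.67119602 -0.00581443  0.1       ] 0.15357765420808972 32.71524586869128
puck [0.4275687  0.01181364 0.03      ] 0.15237059314760137 138.66672989718543
purp [0.55855677 0.14368988 0.04      ] 0.23309765157132864 85.92217074391115
purp [ 0.7354193  -0.17774808  0.04      ] 0.21290151942615654 -24.689896433667307
purp [ 0.3437563  -0.11657897  0.04      ] 0.20015909341815524 -172.02758817419362
rib [ 0.49014974 -0.36289269  0.01      ] 0.27893294375155975 -100.70889960516367
brush [0.52113383 0.34604225 0.01      ] 0.4353593172273286 92.74463634472392
```

View pics/rect0.png

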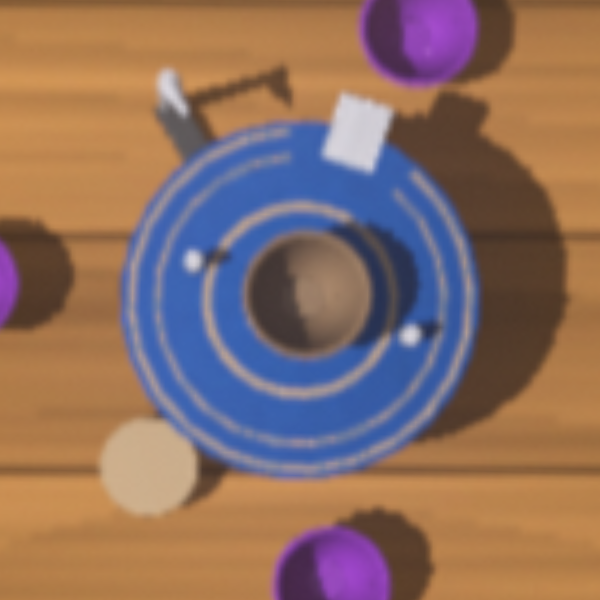

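The rectified view (1.5 px/mm) shows the axis at (301,300), tab at (358,132), pin_a (193,260), pin_b (410,335) and the pointer tip near (186,112). The tab is about 50° clockwise of the pointer. I'll push pin_b along +x, then brake on the right rim.

Call:
{"api": "step_arm", "payload": {
  "rows": [
    [1, [8, 12, 0], [0, 0, 0.03]],
    [1, [22, 36, 0], [0, 0, 0.09]],
    [1, [38, 62, 0], [0, 0, 0.16]],
    [1, [54, 88, 0], [0, 0, 0.23]],
    [1, [70, 114, 0], [0, 0, 0.3]]
  ]
}}

```text
clock: 0.52
tool_pos: [0.2483, -0.5353, 0.2261]
orientation: [180.0, 0.0, -147.3]
force: [1.4, -0.0, 0.6]
opening: 0.0598
gripper_force: 0.0
```

Call:
{"api": "step_arm", "payload": {
  "rows": [
    [1, [16, 26, 0], [0, 0, 0.07]],
    [1, [32, 52, 0], [0, 0, 0.14]],
    [1, [48, 78, 0], [0, 0, 0.21]],
    [1, [64, 104, 0], [0, 0, 0.28]],
    [1, [80, 130, 0], [0, 0, 0.35]]
  ]
}}

```text
clock: 0.93
tool_pos: [0.3283, -0.4052, 0.2264]
orientation: [180.0, 0.0, -127.2]
force: [0.7, -0.1, 1.0]
opening: 0.0266
gripper_force: 0.0
```

Call:
{"api": "step_arm", "payload": {
  "rows": [
    [1, [16, 26, 0], [0, 0, 0.07]],
    [1, [32, 52, 0], [0, 0, 0.14]],
    [1, [48, 78, 0], [0, 0, 0.21]],
    [1, [64, 104, 0], [0, 0, 0.28]],
    [1, [80, 130, 0], [0, 0, 0.35]]
  ]
}}

```text
clock: 1.35
tool_pos: [0.4082, -0.2752, 0.2265]
orientation: [-180.0, 0.0, -107.2]
force: [0.7, 0.8, 0.1]
opening: 0.0007
gripper_force: 0.0
```

Call:
{"api": "step_arm", "payload": {
  "rows": [
    [1, [16, 26, 0], [0, 0, 0.07]],
    [1, [32, 52, 0], [0, 0, 0.14]],
    [1, [48, 78, 0], [0, 0, 0.21]],
    [1, [58, 100, 0], [0, 0, 0.28]],
    [1, [62, 110, 0], [0, 0, 0.304]]
  ]
}}

```text
clock: 1.77
tool_pos: [0.4707, -0.1645, 0.2264]
orientation: [-180.0, 0.0, -89.6]
force: [-0.1, -0.1, -0.5]
opening: 0.0007
gripper_force: 0.0
```

Call:
{"api": "step_arm", "payload": {
  "rows": [
    [1, [-4, -2, -20], [0, 0, 0]],
    [1, [-8, -3, -50], [0, 0, 0]],
    [1, [-8, -3, -80], [0, 0, 0]],
    [1, [-8, -3, -105], [0, 0, 0]],
    [1, [-8, -3, -116], [0, 0, 0]]
  ]
}}

```text
clock: 2.18
tool_pos: [0.4593, -0.1699, 0.1074]
orientation: [179.7, 0.0, -90.0]
force: [-0.8, -0.8, 0.3]
opening: 0.0004
gripper_force: 0.0
```

```bash
python3 - <<'E'
from h import *
a=ctrl.snapshot("top")[:,:,::-1];b=ctrl.snapshot("side")[:,:,::-1]
cv2.imwrite("pics/r1.png",np.hstack([rectify("top",a,(.542,-.089),.2,.103,400),cv2.resize(b[120:260,180:360],(540,420))[:400,:400]]))
print(ctrl.get_obs()["tool_pos"])
E
```

```text
[ 0.45970275 -0.17006581  0.1083781 ]
```

View pics/r1.png

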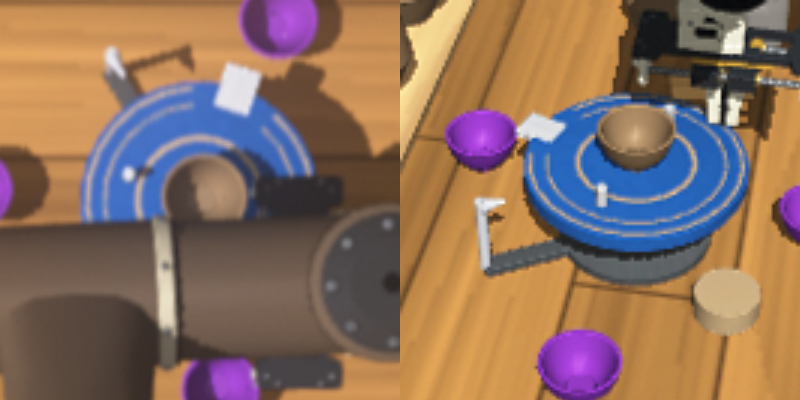

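Side view: the fingers stand just clockwise of pin_b (about (668,108)), and tab, pins and pointer can all be seen from there. In the top view the forearm hides the near half of the wheel. Now the flick.

Call:
{"api": "step_arm", "payload": {
  "rows": [
    [1, [6, 2, 0], [0, 0, 0]],
    [1, [12, 3, 0], [0, 0, 0]],
    [1, [17, 3, 0], [0, 0, 0]],
    [1, [22, 3, 0], [0, 0, 0]],
    [1, [27, 3, 0], [0, 0, 0]]
  ]
}}

```text
clock: 2.7
tool_pos: [0.4901, -0.1671, 0.1113]
orientation: [-179.9, -0.0, -90.0]
force: [1.0, 0.2, -0.4]
opening: 0.0003
gripper_force: 0.0
```

Call:
{"api": "step_arm", "payload": {
  "rows": [
    [1, [7, 0, 0], [0, 0, 0]],
    [1, [15.5, 0, 0], [0, 0, 0]],
    [1, [25, 0, 0], [0, 0, 0]],
    [1, [34.5, 0, 0], [0, 0, 0]],
    [1, [39, -2, 0], [0, 0, 0]]
  ]
}}

```text
clock: 3.12
tool_pos: [0.53, -0.169, 0.1106]
orientation: [-179.9, -0.0, -90.0]
force: [0.6, 0.4, 0.5]
opening: 0.0008
gripper_force: 0.0
```

Call:
{"api": "step_arm", "payload": {
  "rows": [
    [1, [2, -8, 2], [0, 0, 0]],
    [1, [2, -16, 5], [0, 0, 0]],
    [1, [2, -22, 8], [0, 0, 0]],
    [1, [2, -26, 8], [0, 0, 0]],
    [1, [2, -27, 8], [0, 0, 0]]
  ]
}}

```text
clock: 3.53
tool_pos: [0.5297, -0.1971, 0.1189]
orientation: [-180.0, -0.0, -90.1]
force: [0.6, -0.1, 0.1]
opening: 0.0004
gripper_force: 0.0
```

```bash
python3 - <<'E'
from h import *
t=ctrl.get_obs()["clock"]
a=ctrl.snapshot("top")[:,:,::-1];b=ctrl.snapshot("side")[:,:,::-1]
o=ctrl.get_obs();print(t,o["clock"],o["tool_pos"])
cv2.imwrite("pics/t2.png",a);cv2.imwrite("pics/s2.png",b)
C=(.542,-.089)
cv2.imwrite("pics/r2.png",np.hstack([rectify("top",a,C,.2,.103,400),rectify("side",b,C,.2,.103,400)]))
E
```

```text
3.5333 3.6333 [ 0.52957559 -0.19654581  0.11864637]
```

View pics/r2.png

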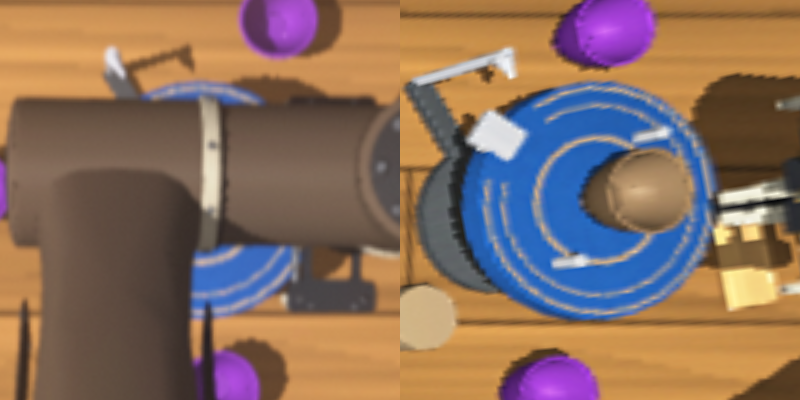

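In the side rectification the tab is at (500,135), already just past the pointer and coasting; the fingers are clear at the right rim. Next: a tab tracker on the side view, with the first reading from the saved picture.

```bash
cat >> h.py <<'E'
from scipy.optimize import least_squares
S=1/1.25  # mm per px in 500px map of half 0.2
def tomap(im,n="side"): return rectify(n,im,(.542,-.089),.2,.103)
def xy(p): p=np.asarray(p,float); return np.stack([.542+.2-p[...,1]*.4/499,-.089+.2-p[...,0]*.4/499],-1)
def circ(m):
    h=cv2.cvtColor(m,cv2.COLOR_BGR2HSV); b=cv2.inRange(h,(100,110,50),(130,255,255))
    P=xy(cv2.convexHull(max(cv2.findContours(b,0,1)[0],key=cv2.contourArea))[:,0])
    P=P[(P-[.542,-.089])@[.8,-.6]>0]
    r=least_squares(lambda c:np.hypot(*(P-c).T)-.12,[.542,-.089],loss="soft_l1",f_scale=.001)
    return r.x,np.std(r.fun)
def tab(m,C):
    h=cv2.cvtColor(m,cv2.COLOR_BGR2HSV); w=cv2.inRange(h,(0,0,150),(180,60,255))
    yy,xx=np.mgrid[:500,:500]; q=xy(np.stack([xx,yy],-1))-C; r=np.hypot(q[...,0],q[...,1])
    w[(r<.092)|(r>.139)]=0
    n,l,s,c=cv2.connectedComponentsWithStats(w)
    return [(int(s[i,4]),round(float(np.degrees(np.arctan2(*(xy(c[i])-C)[::-1]))),2)) for i in range(1,n) if s[i,4]>250]
E
python3 - <<'E'
from h import *
for f in("side0","s2"):
    m=tomap(cv2.imread(f"pics/{f}.png")); C,e=circ(m);print(f,C,e,tab(m,C))
mt=tomap(cv2.imread("pics/top0.png"),"top");C,e=circ(mt);print("top",C,e,tab(mt,C))
E
```

```text
side0 [ 0.5417893  -0.08065229] 0.0023389089043482896 [(2371, -20.91), (839, 42.14), (337, -80.8), (359, -102.6), (1166, 164.71)]
s2 [ 0.53933848 -0.07639283] 0.0025471212357709677 [(607, -2.22), (2584, 53.54), (348, -45.65), (252, -77.8), (427, 132.64), (701, -172.07)]
top [ 0.53816482 -0.07806221] 0.007658335456773732 [(2026, -22.91), (3809, 123.75)]
```

```bash
cat >> h.py <<'E'
CS=np.array([.541,-.086])
def look():
    t=ctrl.get_obs()["clock"]; m=tomap(ctrl.snapshot("side")[:,:,::-1]); L=[x for x in tab(m,CS) if x[0]>1500]
    print(round(t,3),L); return m
E
python3 - <<'E'
from h import *
for f in("side0","s2"): print(f,tab(tomap(cv2.imread(f"pics/{f}.png")),CS))
look();look();look();look()
E
```

```text
side0 [(2431, -18.41), (839, 44.03), (337, -79.97), (288, -102.42), (1166, 161.56)]
s2 [(607, 2.82), (2476, 56.78), (252, -77.59), (305, -88.59), (264, -97.48), (427, 129.83), (701, -177.36)]
3.633 [(2445, 61.29)]
3.683 [(2475, 66.14)]
3.733 [(2452, 70.43)]
3.783 [(2443, 75.1)]
```

Call:
{"api": "step_arm", "payload": {
  "rows": [
    [1, [3, 1, 0], [0, 0, 0]],
    [1, [6, 2, -2], [0, 0, 0]],
    [1, [9, 3, -4], [0, 0, 0]],
    [1, [12, 4, -6], [0, 0, 0]],
    [1, [12, 4, -6], [0, 0, 0]]
  ]
}}

```text
clock: 4.25
tool_pos: [0.5424, -0.1918, 0.1118]
orientation: [180.0, 0.0, -90.0]
force: [0.2, -0.4, -0.2]
opening: 0.0007
gripper_force: 0.0
```

Call:
{"api": "step_arm", "payload": {
  "rows": [
    [1, [0, 0, 0], [0, 0, 0]],
    [1, [0, 0, 0], [0, 0, 0]],
    [1, [0, 0, 0], [0, 0, 0]],
    [1, [0, 0, 0], [0, 0, 0]],
    [1, [0, 0, 0], [0, 0, 0]]
  ]
}}

```text
clock: 4.67
tool_pos: [0.5419, -0.1922, 0.1127]
orientation: [-180.0, -0.0, -90.0]
force: [0.1, 0.5, 0.2]
opening: 0.0002
gripper_force: 0.0
```

```bash
python3 - <<'E'
from h import *
a=ctrl.snapshot("top")[:,:,::-1]; cv2.imwrite("pics/t3.png",a)
m=look();cv2.imwrite("pics/m3.png",m);look()
print([x for x in tab(m,CS)],ctrl.get_obs()["tool_pos"])
E
```

```text
4.717 [(1671, 17.74), (2551, 155.78)]
4.767 [(2558, 159.82)]
[(1671, 17.74), (561, -83.05), (602, -92.86), (314, 121.1), (2551, 155.78)] [ 0.54194557 -0.19214897  0.11267189]
```

```bash
python3 - <<'E'
from h import *
a=cv2.imread("pics/top0.png")[135:175,235:275];b=cv2.imread("pics/side0.png")[175:215,195:235]
cv2.imwrite("pics/ptr.png",np.hstack([cv2.resize(x,(400,400),interpolation=cv2.INTER_NEAREST) for x in(a,b)]))
E
```

```text
(no output)
```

View pics/ptr.png

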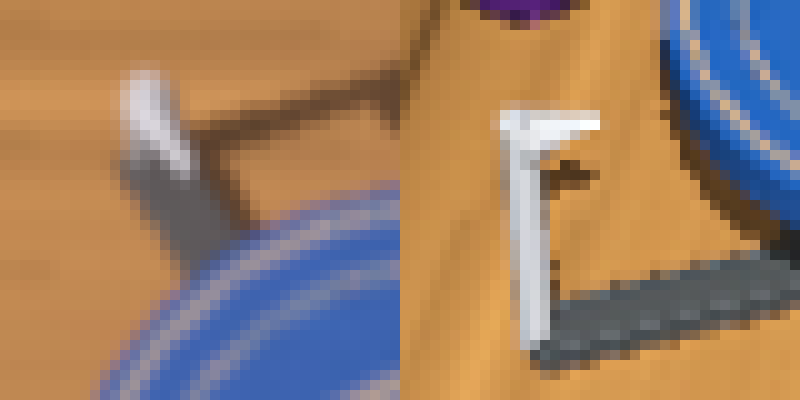

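The crop shows the pointer tip at top pixel (254,152.7) and side pixel (215,187.5), with the post foot at side (208.5,209.5).

```bash
python3 - <<'E'
from h import *
C=np.array([.542,-.0885])
for n,p,z,c in[("top",(253.5,152.5),.094,C),("side",(214.6,187.3),.094,CS),("side",(208.3,209),0.003,CS)]:
    q=plane(n,[p],z)[0,:2];d=q-c;print(n,q,np.hypot(*d),np.degrees(np.arctan2(d[1],d[0])))
m=tomap(cv2.imread("pics/top0.png"),"top");print("top tab",tab(m,C))
# rim extents for centre check along horizontal/vertical/diagonal lines in each view
for n,f in(("top","top0"),("side","side0")):
    m=tomap(cv2.imread(f"pics/{f}.png"),n);h=cv2.cvtColor(m,cv2.COLOR_BGR2HSV)
    for a in range(-170,180,20):
        u=np.array([np.cos(np.radians(a)),np.sin(np.radians(a))]);rs=np.arange(.09,.14,.0008)
        px=[((.111-(C[1]+r*u[1]))*499/.4,(.742-(C[0]+r*u[0]))*499/.4) for r in rs]
        v=[h[int(y),int(x)] for x,y in px]; b=[r for r,k in zip(rs,v) if 100<k[0]<130 and k[1]>90]
        print(n[0],a,round(max(b)*1e3) if b else None,end="; ")
    print()
look()
E
```

```text
top [ 0.66470461 -0.01301766] 0.14406250074852447 31.59795394799872
side [ 0.66577549 -0.00797862] 0.1471606616151439 32.01749966474081
side [6.89321677e-01 1.12273720e-04] 0.17150697846029664 30.138499258229476
top tab [(2441, -18.92), (3809, 120.24)]
t -170 109; t -150 109; t -130 110; t -110 119; t -90 119; t -70 119; t -50 108; t -30 119; t -10 96; t 10 108; t 30 118; t 50 108; t 70 118; t 90 116; t 110 116; t 130 119; t 150 120; t 170 109; 
s -170 119; s -150 119; s -130 110; s -110 116; s -90 109; s -70 109; s -50 114; s -30 116; s -10 96; s 10 117; s 30 121; s 50 128; s 70 136; s 90 139; s 110 140; s 130 136; s 150 127; s 170 122; 
4.817 [(2583, 163.76)]
```

Call:
{"api": "step_arm", "payload": {
  "rows": [
    [1, [0, 0, 0], [0, 0, 0]],
    [1, [0, 0, 0], [0, 0, 0]],
    [1, [0, 0, 0], [0, 0, 0]],
    [1, [0, 0, 0], [0, 0, 0]],
    [1, [0, 0, 0], [0, 0, 0]]
  ]
}}

```text
clock: 5.28
tool_pos: [0.5419, -0.1921, 0.1126]
orientation: [180.0, 0.0, -90.0]
force: [-0.2, 0.2, 0.4]
opening: 0.0005
gripper_force: 0.0
```

Call:
{"api": "step_arm", "payload": {
  "rows": [
    [1, [0, 0, 0], [0, 0, 0]],
    [1, [0, 0, 0], [0, 0, 0]],
    [1, [0, 0, 0], [0, 0, 0]],
    [1, [0, 0, 0], [0, 0, 0]],
    [1, [0, 0, 0], [0, 0, 0]]
  ]
}}

```text
clock: 5.7
tool_pos: [0.542, -0.1921, 0.1125]
orientation: [-180.0, 0.0, -90.0]
force: [-0.3, 1.7, -0.6]
opening: 0.0008
gripper_force: 0.0
```

```bash
python3 - <<'E'
from h import *
look();look()
E
```

```text
5.7 [(1600, 21.92), (2425, -128.11)]
5.75 [(2421, -124.54)]
```

Call:
{"api": "step_arm", "payload": {
  "rows": [
    [1, [0, 0, 0], [0, 0, 0]],
    [1, [0, 0, 0], [0, 0, 0]],
    [1, [0, 0, 0], [0, 0, 0]],
    [1, [0, 0, 0], [0, 0, 0]],
    [1, [0, 0, 0], [0, 0, 0]]
  ]
}}

```text
clock: 6.22
tool_pos: [0.5419, -0.1921, 0.1125]
orientation: [180.0, 0.0, -90.0]
force: [-0.1, -0.1, 0.5]
opening: 0.0005
gripper_force: 0.0
```

Call:
{"api": "step_arm", "payload": {
  "rows": [
    [1, [0, 0, -1], [0, 0, 0]],
    [1, [0, 0, -2], [0, 0, 0]],
    [1, [0, 0, -2], [0, 0, 0]],
    [1, [0, 0, -2], [0, 0, 0]],
    [1, [0, 0, -2], [0, 0, 0]]
  ]
}}

```text
clock: 6.63
tool_pos: [0.5419, -0.1921, 0.1105]
orientation: [180.0, -0.0, -90.0]
force: [0.0, 0.2, 0.5]
opening: 0.0006
gripper_force: 0.0
```

```bash
python3 - <<'E'
from h import *
look();look()
E
```

```text
6.633 [(2341, -64.18)]
6.683 [(2319, -60.99)]
```

Call:
{"api": "step_arm", "payload": {
  "rows": [
    [1, [0, 0, -1], [0, 0, 0]],
    [1, [0, 0, -2], [0, 0, 0]],
    [1, [0, 0, -3], [0, 0, 0]],
    [1, [0, 0, -3], [0, 0, 0]],
    [1, [0, 0, -3], [0, 0, 0]]
  ]
}}

```text
clock: 7.15
tool_pos: [0.5418, -0.1921, 0.1074]
orientation: [180.0, 0.0, -90.0]
force: [-0.1, -0.6, 0.3]
opening: 0.0005
gripper_force: 0.0
```

Call:
{"api": "step_arm", "payload": {
  "rows": [
    [1, [0, 0, -1], [0, 0, 0]],
    [1, [0, 0, -2], [0, 0, 0]],
    [1, [0, 0, -2], [0, 0, 0]],
    [1, [0, 0, -2], [0, 0, 0]],
    [1, [0, 0, -2], [0, 0, 0]]
  ]
}}

```text
clock: 7.57
tool_pos: [0.542, -0.1921, 0.1056]
orientation: [180.0, -0.0, -90.0]
force: [0.3, 0.2, -0.3]
opening: 0.0003
gripper_force: 0.0
```

```bash
python3 - <<'E'
from h import *
look()
E
```

```text
7.567 [(2483, -6.8)]
```

Call:
{"api": "step_arm", "payload": {
  "rows": [
    [1, [0, 0, 0], [0, 0, 0]],
    [1, [0, 0, 0], [0, 0, 0]],
    [1, [0, 0, 0], [0, 0, 0]],
    [1, [0, 0, 0], [0, 0, 0]],
    [1, [0, 0, 0], [0, 0, 0]]
  ]
}}

```text
clock: 8.03
tool_pos: [0.5419, -0.1921, 0.1056]
orientation: [180.0, -0.0, -90.0]
force: [-0.5, -0.3, 0.3]
opening: 0.0006
gripper_force: 0.0
```

```bash
python3 - <<'E'
from h import *
look()
E
```

```text
8.033 [(2510, 19.04)]
```

Call:
{"api": "step_arm", "payload": {
  "rows": [
    [1, [0, 0, -0.2], [0, 0, 0]],
    [1, [0, 0, -3.2], [0, 0, 0]],
    [1, [0, 0, -5.5], [0, 0, 0]],
    [1, [0, 0, -5.5], [0, 0, 0]],
    [1, [0, 0, -5.5], [0, 0, 0]]
  ]
}}

```text
clock: 8.5
tool_pos: [0.5452, -0.1923, 0.1032]
orientation: [-179.6, -0.1, -89.9]
force: [-0.3, 2.9, 18.6]
opening: 0.0006
gripper_force: 8.9
```

```bash
python3 - <<'E'
from h import *
look();m=look();cv2.imwrite("pics/m5.png",m);print(ctrl.get_obs()["force"])
E
```

```text
8.5 [(2537, 31.29)]
8.55 [(2513, 31.21)]
[-0.80542477  2.57542349 17.97087709]
```

View pics/m5.png

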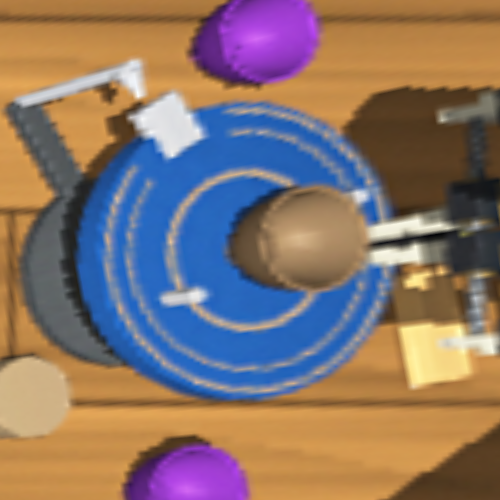

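The head is stopped with the tab at 31.2°, opposite the pointer at about 31.5°; the tab edge at (150,115) faces the tip at (137,70). Now lift straight off and withdraw.

Call:
{"api": "step_arm", "payload": {
  "rows": [
    [1, [0, 0, 4], [0, 0, 0]],
    [1, [0, 0, 12], [0, 0, 0]],
    [1, [0, 0, 30], [0, 0, 0]],
    [1, [0, -5, 60], [0, 0, 0]],
    [1, [0, -20, 85], [0, 0, 0]]
  ]
}}

```text
clock: 9.02
tool_pos: [0.5415, -0.2113, 0.1862]
orientation: [179.9, 0.0, -89.9]
force: [0.3, -0.7, 0.3]
opening: 0.0006
gripper_force: 0.0
```

```bash
python3 - <<'E'
from h import *
look();[ctrl.snapshot("top") for _ in range(4)];look()
E
```

```text
9.017 [(2512, 27.35)]
9.267 [(2529, 25.41)]
```

Call:
{"api": "step_arm", "payload": {
  "rows": [
    [1, [0, -20, 10], [0, 0, 0]],
    [1, [0, -40, 20], [0, 0, 0]],
    [1, [0, -60, 20], [0, 0, 0]],
    [1, [0, -75, 20], [0, 0, 0]],
    [1, [0, -80, 20], [0, 0, 0]]
  ]
}}

```text
clock: 9.73
tool_pos: [0.5413, -0.2933, 0.2037]
orientation: [179.9, 0.0, -90.1]
force: [0.7, 1.1, 0.0]
opening: 0.0007
gripper_force: 0.0
```

```bash
python3 - <<'E'
from h import *
look()
E
```

```text
9.733 [(2553, 22.37)]
```

Releasing the brake let the stored side load swing the head slowly backwards: 31° to 22° at about 6°/s. It is still moving, so I'll flick it on again straight away and redo the coast and brake with a gentler release.

Call:
{"api": "step_arm", "payload": {
  "rows": [
    [1, [-1, 22, -20], [0, 0, 0.1]],
    [1, [-2, 48, -42], [0, 0, 0.21]],
    [1, [-4, 76, -66], [0, 0, 0.32]],
    [1, [-5, 100, -86], [0, 0, 0.42]],
    [1, [-5, 112, -95], [0, 0, 0.52]]
  ]
}}

```text
clock: 10.2
tool_pos: [0.5343, -0.1771, 0.1067]
orientation: [179.8, 0.2, -59.9]
force: [-1.0, -0.2, 0.1]
opening: 0.0003
gripper_force: 0.0
```

```bash
python3 - <<'E'
from h import *
look();print(ctrl.get_obs()["tool_pos"])
E
```

```text
10.2 [(2532, 20.06)]
[ 0.53416556 -0.17615375  0.10603759]
```

Call:
{"api": "step_arm", "payload": {
  "rows": [
    [1, [6, 3.5, 1], [0, 0, 0]],
    [1, [12, 7, 2], [0, 0, 0]],
    [1, [19, 11, 2], [0, 0, 0]],
    [1, [26.8, 15.5, 2], [0, 0, 0]],
    [1, [35, 20.2, 2], [0, 0, 0]]
  ]
}}

```text
clock: 10.67
tool_pos: [0.5735, -0.1599, 0.1127]
orientation: [-179.9, -0.0, -60.3]
force: [0.6, -0.5, -0.5]
opening: 0.0002
gripper_force: 0.0
```

Call:
{"api": "step_arm", "payload": {
  "rows": [
    [1, [8.3, 4.8, 0], [0, 0, 0]],
    [1, [13, 4.5, 1], [0, 0, 0]],
    [1, [17.5, -4, 3], [0, 0, 0]],
    [1, [22, -14, 5], [0, 0, 0]],
    [1, [25, -21, 6], [0, 0, 0]]
  ]
}}

```text
clock: 11.08
tool_pos: [0.5976, -0.1823, 0.1184]
orientation: [-180.0, -0.0, -60.2]
force: [-0.3, 0.3, 1.0]
opening: 0.0004
gripper_force: 0.0
```

```bash
python3 - <<'E'
from h import *
look();m=look();cv2.imwrite("pics/m6.png",m);print(ctrl.get_obs()["tool_pos"])
E
```

```text
11.083 [(2422, 77.68)]
11.133 [(2397, 82.21)]
[ 0.59732978 -0.18259821  0.11817894]
```

View pics/m6.png

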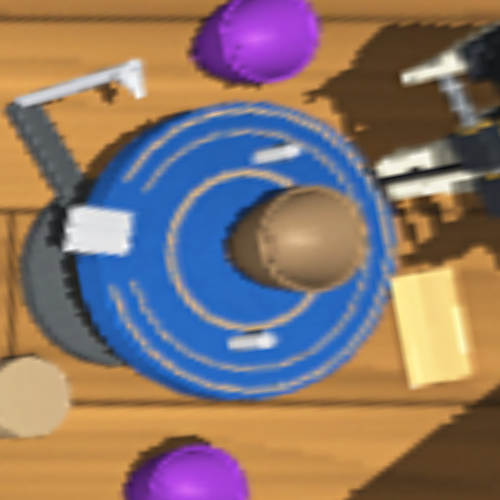

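The picture shows the tab at (98,230) turning on, both pins clear, and the fingers off the right rim. I'll place the finger above the bare rim and wait.

Call:
{"api": "step_arm", "payload": {
  "rows": [
    [1, [-1, 1.5, -2], [0, 0, 0]],
    [1, [-2, 3.5, -4], [0, 0, 0]],
    [1, [-2, 3.5, -6], [0, 0, 0]],
    [1, [-2, 3.5, -6], [0, 0, 0]],
    [1, [-2, 3.5, -6], [0, 0, 0]]
  ]
}}

```text
clock: 11.6
tool_pos: [0.5947, -0.1771, 0.1119]
orientation: [180.0, 0.0, -60.2]
force: [-1.2, -0.8, 0.2]
opening: 0.0005
gripper_force: 0.0
```

Call:
{"api": "step_arm", "payload": {
  "rows": [
    [1, [0, 0, 0], [0, 0, 0]],
    [1, [0, 0, 0], [0, 0, 0]],
    [1, [0, 0, 0], [0, 0, 0]],
    [1, [0, 0, 0], [0, 0, 0]],
    [1, [0, 0, 0], [0, 0, 0]]
  ]
}}

```text
clock: 12.02
tool_pos: [0.595, -0.1774, 0.1121]
orientation: [-180.0, -0.0, -60.2]
force: [-0.1, -0.7, -0.0]
opening: 0.0004
gripper_force: 0.0
```

Call:
{"api": "step_arm", "payload": {
  "rows": [
    [1, [0, 0, 0], [0, 0, 0]],
    [1, [0, 0, 0], [0, 0, 0]],
    [1, [0, 0, 0], [0, 0, 0]],
    [1, [0, 0, 0], [0, 0, 0]],
    [1, [0, 0, 0], [0, 0, 0]]
  ]
}}

```text
clock: 12.43
tool_pos: [0.5949, -0.1774, 0.1121]
orientation: [-180.0, -0.0, -60.2]
force: [-0.2, 0.1, -0.6]
opening: 0.0003
gripper_force: 0.0
```

Call:
{"api": "step_arm", "payload": {
  "rows": [
    [1, [0, 0, 0], [0, 0, 0]],
    [1, [0, 0, 0], [0, 0, 0]],
    [1, [0, 0, 0], [0, 0, 0]],
    [1, [0, 0, 0], [0, 0, 0]],
    [1, [0, 0, 0], [0, 0, 0]]
  ]
}}

```text
clock: 12.85
tool_pos: [0.5949, -0.1774, 0.1121]
orientation: [180.0, -0.0, -60.2]
force: [-0.1, 0.5, -0.8]
opening: 0.0001
gripper_force: 0.0
```

Call:
{"api": "step_arm", "payload": {
  "rows": [
    [1, [0, 0, 0], [0, 0, 0]],
    [1, [0, 0, 0], [0, 0, 0]],
    [1, [0, 0, 0], [0, 0, 0]],
    [1, [0, 0, 0], [0, 0, 0]],
    [1, [0, 0, 0], [0, 0, 0]]
  ]
}}

```text
clock: 13.27
tool_pos: [0.5949, -0.1774, 0.1121]
orientation: [-180.0, -0.0, -60.2]
force: [1.4, -0.6, 0.7]
opening: 0.0002
gripper_force: 0.0
```

```bash
python3 - <<'E'
from h import *
look();print(ctrl.get_obs()["tool_pos"])
E
```

```text
13.267 [(2356, -110.45)]
[ 0.59494848 -0.17742564  0.11206333]
```

Call:
{"api": "step_arm", "payload": {
  "rows": [
    [1, [0, 0, -1], [0, 0, 0]],
    [1, [0, 0, -2], [0, 0, 0]],
    [1, [0, 0, -3], [0, 0, 0]],
    [1, [0, 0, -3], [0, 0, 0]],
    [1, [0, 0, -3], [0, 0, 0]]
  ]
}}

```text
clock: 13.73
tool_pos: [0.5948, -0.1774, 0.1089]
orientation: [180.0, 0.0, -60.2]
force: [0.3, -0.7, 0.1]
opening: 0.0001
gripper_force: 0.0
```

Call:
{"api": "step_arm", "payload": {
  "rows": [
    [1, [0, 0, -1], [0, 0, 0]],
    [1, [0, 0, -2], [0, 0, 0]],
    [1, [0, 0, -3], [0, 0, 0]],
    [1, [0, 0, -3.5], [0, 0, 0]],
    [1, [0, 0, -3.5], [0, 0, 0]]
  ]
}}

```text
clock: 14.15
tool_pos: [0.5948, -0.1774, 0.1054]
orientation: [180.0, 0.0, -60.2]
force: [0.7, -0.4, 0.2]
opening: 0.0003
gripper_force: 0.0
```

Call:
{"api": "step_arm", "payload": {
  "rows": [
    [1, [0, 0, 0], [0, 0, 0]],
    [1, [0, 0, 0], [0, 0, 0]],
    [1, [0, 0, 0], [0, 0, 0]],
    [1, [0, 0, 0], [0, 0, 0]],
    [1, [0, 0, 0], [0, 0, 0]]
  ]
}}

```text
clock: 14.57
tool_pos: [0.595, -0.1774, 0.1056]
orientation: [-180.0, -0.0, -60.2]
force: [0.1, -0.3, 0.6]
opening: 0.0002
gripper_force: 0.0
```

```bash
python3 - <<'E'
from h import *
look();print(ctrl.get_obs()["tool_pos"])
E
```

```text
14.567 [(2417, -28.45), (1686, -177.64)]
[ 0.59495128 -0.17739904  0.10559954]
```

Call:
{"api": "step_arm", "payload": {
  "rows": [
    [1, [0, 0, 0], [0, 0, 0]],
    [1, [0, 0, 0], [0, 0, 0]],
    [1, [0, 0, 0], [0, 0, 0]],
    [1, [0, 0, 0], [0, 0, 0]],
    [1, [0, 0, 0], [0, 0, 0]]
  ]
}}

```text
clock: 15.03
tool_pos: [0.5949, -0.1774, 0.1056]
orientation: [180.0, -0.0, -60.2]
force: [0.8, -0.1, -1.0]
opening: -0.0
gripper_force: 0.0
```

Call:
{"api": "step_arm", "payload": {
  "rows": [
    [1, [0, 0, 0], [0, 0, 0]],
    [1, [0, 0, 0], [0, 0, 0]],
    [1, [0, 0, 0], [0, 0, 0]],
    [1, [0, 0, 0], [0, 0, 0]],
    [1, [0, 0, 0], [0, 0, 0]]
  ]
}}

```text
clock: 15.45
tool_pos: [0.5949, -0.1774, 0.1056]
orientation: [-180.0, 0.0, -60.2]
force: [0.4, 0.2, 0.5]
opening: 0.0004
gripper_force: 0.0
```

```bash
python3 - <<'E'
from h import *
look()
E
```

```text
15.45 [(2546, 19.86)]
```

Call:
{"api": "step_arm", "payload": {
  "rows": [
    [1, [0, 0, -0.2], [0, 0, 0]],
    [1, [0, 0, -3.2], [0, 0, 0]],
    [1, [0, 0, -5], [0, 0, 0]],
    [1, [0, 0, -5], [0, 0, 0]],
    [1, [0, 0, -5], [0, 0, 0]]
  ]
}}

```text
clock: 15.92
tool_pos: [0.5964, -0.177, 0.1032]
orientation: [-179.8, -0.1, -60.1]
force: [-3.9, 5.9, 17.0]
opening: 0.0003
gripper_force: 8.7
```

```bash
python3 - <<'E'
from h import *
look();look();o=ctrl.get_obs();print(o["tool_pos"],o["force"],o["moment"],o["orientation"])
E
```

```text
15.917 [(2511, 30.69)]
15.967 [(2518, 30.72)]
[ 0.59634906 -0.176995    0.10321418] [-3.96394333  5.59506455 17.64616012] [2.17564207 1.64387654 0.06562835] [-1.79826705e+02 -1.19460219e-01 -6.01370473e+01]
```

Stopped again, at 30.7° (target about 31.5°). This time I'll unload slowly and shift the command sideways as I go, so the fingertip does not drag the head back.

Call:
{"api": "step_arm", "payload": {
  "rows": [
    [1, [0.2, 0.1, 0.3], [0, 0, 0]],
    [1, [0.4, 0.1, 0.6], [0, 0, 0]],
    [1, [0.6, 0.2, 0.9], [0, 0, 0]],
    [1, [0.7, 0.2, 1.2], [0, 0, 0]],
    [1, [0.8, 0.2, 1.4], [0, 0, 0]]
  ]
}}

```text
clock: 16.43
tool_pos: [0.5964, -0.1769, 0.1033]
orientation: [-179.9, -0.1, -60.2]
force: [-2.4, 2.7, 8.8]
opening: 0.0004
gripper_force: 4.2
```

```bash
python3 - <<'E'
from h import *
look();look();o=ctrl.get_obs();print(o["tool_pos"],o["force"])
E
```

```text
16.433 [(2504, 30.73)]
16.483 [(2505, 30.74)]
[ 0.59639428 -0.17696104  0.10330189] [-2.54229246  2.82991034  9.28282484]
```

Call:
{"api": "step_arm", "payload": {
  "rows": [
    [1, [0.1, 0, 0.3], [0, 0, 0]],
    [1, [0.2, 0.1, 0.6], [0, 0, 0]],
    [1, [0.4, 0.1, 0.9], [0, 0, 0]],
    [1, [0.5, 0.1, 1.1], [0, 0, 0]],
    [1, [0.5, 0.1, 1.1], [0, 0, 0]]
  ]
}}

```text
clock: 16.95
tool_pos: [0.5963, -0.177, 0.1033]
orientation: [-180.0, -0.0, -60.2]
force: [-0.7, 3.0, 7.0]
opening: 0.0002
gripper_force: 3.0
```

```bash
python3 - <<'E'
from h import *
look();look();o=ctrl.get_obs();print(o["tool_pos"],o["force"])
E
```

```text
16.95 [(2511, 30.7)]
17.0 [(2509, 30.7)]
[ 0.59635409 -0.17697012  0.10335418] [-2.02010827  1.7162216   6.20096688]
```

Call:
{"api": "step_arm", "payload": {
  "rows": [
    [1, [0, 0, 0.2], [0, 0, 0]],
    [1, [0.1, 0, 0.4], [0, 0, 0]],
    [1, [0.1, 0, 0.6], [0, 0, 0]],
    [1, [0.1, 0, 0.7], [0, 0, 0]],
    [1, [0.1, 0, 0.8], [0, 0, 0]]
  ]
}}

```text
clock: 17.47
tool_pos: [0.5962, -0.1772, 0.1034]
orientation: [180.0, 0.0, -60.2]
force: [-0.6, -1.0, -0.1]
opening: 0.0005
gripper_force: 0.0
```

```bash
python3 - <<'E'
from h import *
look();look();o=ctrl.get_obs();print(o["tool_pos"],o["force"])
E
```

```text
17.467 [(2493, 30.51)]
17.517 [(2491, 30.51)]
[ 0.59619084 -0.17721209  0.10350731] [-0.63247201 -0.5506192   0.29006926]
```

Call:
{"api": "step_arm", "payload": {
  "rows": [
    [1, [0, 0, 1], [0, 0, 0]],
    [1, [0, 0, 4], [0, 0, 0]],
    [1, [0, 0, 12], [0, 0, 0]],
    [1, [0, 0, 30], [0, 0, 0]],
    [1, [0, 0, 60], [0, 0, 0]]
  ]
}}

```text
clock: 17.98
tool_pos: [0.5946, -0.1769, 0.1623]
orientation: [179.8, 0.2, -60.2]
force: [-0.1, -0.2, -0.8]
opening: 0.0005
gripper_force: 0.0
```

Call:
{"api": "step_arm", "payload": {
  "rows": [
    [1, [0, -10, 20], [0, 0, 0]],
    [1, [0, -30, 40], [0, 0, 0]],
    [1, [0, -60, 55], [0, 0, 0]],
    [1, [0, -85, 60], [0, 0, 0]],
    [1, [0, -95, 60], [0, 0, 0]]
  ]
}}

```text
clock: 18.4
tool_pos: [0.597, -0.2749, 0.2269]
orientation: [-179.9, -0.2, -60.3]
force: [0.3, 1.5, -0.3]
opening: 0.0006
gripper_force: 0.0
```

```bash
python3 - <<'E'
from h import *
look()
[ctrl.snapshot("top") for _ in range(9)]
m=look();a=ctrl.snapshot("top")[:,:,::-1]
cv2.imwrite("pics/end.png",np.hstack([cv2.resize(m,(384,384)),cv2.resize(a,(400,384))]))
E
```

```text
18.4 [(2484, 30.51)]
18.9 [(2486, 30.5)]
```

View pics/end.png

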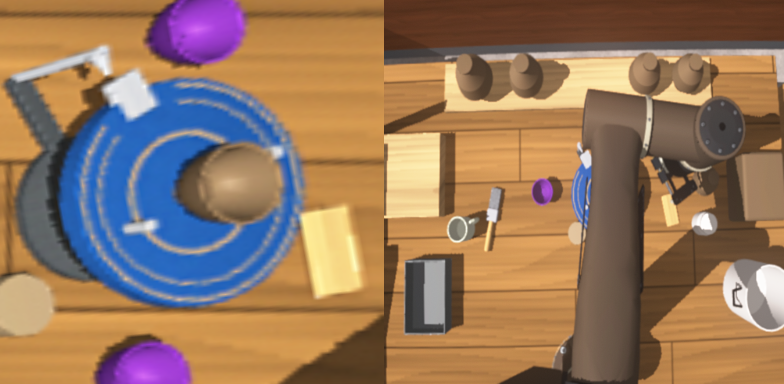

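The final view shows the head at rest, the tab at (130,95) opposite the pointer tip at (108,68), and the hand clear with nothing disturbed. Handing in.

```bash
python3 -c "
from plant import ctrl
print(ctrl.close_job())"
```

```text
the job is handed in; nothing more can be done
None
```

The job is handed in with the tab at rest about 1° from the pointer and the hand clear, but not cleanly: after the first brake (within about 0.5° of the pointer) the release swung the head some 11° backwards, so I flicked it on while it was still moving, and the second coast, brake and slow release held.

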